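# Clamp the bearing cartridge home in the bench stand

## Robot

A 6-joint arm with a two-finger parallel gripper is mounted at the origin on the work surface. World frame = base frame: x ahead of the robot, y to its left, z up, the work surface at z = 0. Lengths are in mm, angles in rad, forces in N, time in s.
With the tool pointing down it reaches from about 275 to 850 mm from the base axis. Payload 5.2 kg.
Tool frame: the origin (TCP) lies between the finger pads; the fingertips stand 22 mm ahead of it and the grasp point (between the pads) lies 3 mm ahead of it; y points along the fingers, z is the direction in which the jaws open and shut, and the axes are right-handed (so a half turn about y gives the same grasp; the last joint's range is limited). The gripper opens to 85 mm and grips with 20 to 120 N. Pads are 22 mm wide; open, the fingers measure 114 mm over their backs; the gripper's body (76 mm by 85 mm) begins 54 mm behind the grasp point. The pads swing forward as they close: fully open they stand 13 mm farther back than shut.
Start: joints at [1.11, 0.259, 1.535, -0, 1.348, -0.203], TCP at [140.202, 531.835, 253.31] pointing down, gripper open.
Joint ranges: [-3.14, 3.14], [-0.91, 2.08], [0.19, 2.58], [-1.22, 4.36], [0.22, 2.71], [-3.12, 3.12]. Speed limits (rad/s): [2.57, 2.57, 3.14, 3.14, 3.14, 3.14].

## Interface

Orientations are given as a unit quaternion [w, x, y, z].
In Python, from workcell import robot, ik, optics, read_clock, read_qpos, read_joint_vel, read_tau, read_eef_pos, read_tcp_rot, read_wrist_force, read_wrist_torque, read_finger_gap gives the robot as it stands. Calls block until the motion is done:
- robot.move_pose(position, orientation): joint-space move of the TCP to a pose.
- robot.servo_line(position, attitude=None, vel=150, until_force=None): straight line of the TCP; attitude=None keeps the orientation; vel is the mean speed in mm/s. With until_force (N) it stops when the force on the tool has changed by that much, and returns True; else False.
- robot.set_joints(angles): joint-space move.
- robot.release() and robot.clamp(strength=None): open the fingers fully, or close them until they stop; strength is the grip in N (None keeps the last).
- robot.hold(seconds).
- ik(position, orientation): joint angles nearest the present ones, or None.
- optics.snapshot(name): name is "scene" or "top"; returns a dict with "pixels" (420x560x3 uint8, red, green, blue), "mtx" (3x3 intrinsics, pixels), "rvec" (rotation vector, rad) and "tvec" (3), from world to camera coordinates, as OpenCV has them. Camera axes: x right, y down, z forward; pixel columns grow to the right and rows downward; lengths in mm; the calibration is good to about 2 mm. A picture is of the moment at which its call begins. There is no depth.
A pose or a line that the arm cannot do raises robot.MotionError and nothing moves.
- robot.close_job(): hands the job in, once; it reports no verdict.
Trained networks look in the newest picture that a camera, given by its name, has taken for a name from the list of things; names that differ only in an ending like _2 or _b are one class to them, and where a whole thing is asked for, a point or a joint stands for the part that bears it (a point fixed in the world has none). Each returns a list of dicts, best first, with "score" (0 to 1); they miss things now and then, are a little off and sometimes report something else, mostly with a low value. They report only what shows in the picture. A call takes as long as a camera call. They do not tell look-alikes from the thing itself.
- optics.outline_of(camera, label): "mask" (420x560 bool, what is visible of it) and "at" ([column, row] as shares, 0 to 1, of the picture: columns of its width, rows of its height, amid what is visible of it).
- optics.tip_of(camera, label): "at" ([column, row] as shares, 0 to 1, of the picture: columns of its width, rows of its height: a listed point, or the origin of a listed thing).
Readings, each from a call of its own:
- read_clock(): time.
- read_qpos(): joint angles.
- read_joint_vel(): joint speeds.
- read_tau(): joint torques, N m.
- read_eef_pos(): TCP position.
- read_tcp_rot(): TCP orientation.
- read_wrist_force(): force on the tool from outside, world axes, zero at the start.
- read_wrist_torque(): the same for the moment, N m.
- read_finger_gap(): finger opening in mm.
Only numpy, scipy, OpenCV 4.12 (cv2) and the standard library are available. Lean on these libraries where they do the work, as an engineer would, in place of code of your own. Each camera call takes 0.05 s, during which the arm holds its last target.

## Task

Stand the tall bearing cartridge in the well of the clamp stand and let go of it, then swing the hinged clamp over and press its crossbar down until you feel the cartridge bottom firmly on the stop inside: about 16 N at the crossbar, never more than 20 N. Let go, leaving it clamped, and leave the other things on the bench alone.

Things in the scene. Friction and masses are not known exactly. Their poses are not given: they have to be found in the camera images.
- cartridge_mid (a point): centre (half-way up) of the bearing cartridge: aluminium cylinder with two thin dark bands, 36 mm diameter, 75 mm tall, 0.24 kg, standing loose and upright; z axis up. Its lower end has a 5 mm chamfer and goes into the well. It swaps places with two look-alikes, a shorter solid cylinder and a wider open tube.
- well_mouth (a point): centre of the mouth of the well, a 38 mm round hole with a 3 mm chamfer, in the 84 x 84 mm block of the bolted-down clamp stand, 66 mm above the bench. z up, +x towards the hinge, y along the hinge axis. A sprung ejector inside carries the cartridge with its top 39 mm (centre 1.5 mm) above the mouth; from there it can be driven 6 to 16 mm more to a firm stop.
- clamp_hinge (a point): middle of the clamp's hinge axis, 70 mm from the well's axis along +x of well_mouth and 30 mm above the mouth; same axes. Posts 55 mm to either side rise to 110 mm above the bench. The hinge is stiff: the clamp stays where it is left and moves under about 7 N at the crossbar when nearly level. It also keeps the cartridge clamped when let go.
- crossbar (a point): middle of the clamp's crossbar (the handle): dark round steel bar, 14 mm diameter, 104 mm long, parallel to the hinge axis, 150 mm from it, on two flat arms with 78 mm clear between. Can be pinched there from above and turns in the fingers. Cartridge home: pressed with 14 to 20 N. Under 12 N: not home. Over 24 N: overloaded.
- clamp (a joint): clamp angle, rad: 0 = arms level over the well, 1.57 = upright, starts at 1.7 to 1.95, leaning back. Crossbar: 150*cos(angle) mm from the hinge towards -x of well_mouth, 150*sin(angle) mm above the hinge. Presser meets the unseated cartridge at 0.27; the cartridge bottoms somewhere in 0.02 to 0.2.
- presser: the clamp's rubber presser, a 24 mm roller between the arms, 70 mm from the hinge axis; origin mid-bar. It comes down on the cartridge's top: first the light ejector (8 to 9 N down on the crossbar, besides some rubbing), then the stop on its rubber buffer, where the force climbs to 16 N within 2 to 6 mm. The stop's height differs every start; it is hidden and not measured.
- short_bush: bystander: solid aluminium cylinder, 36 mm diameter, 40 mm tall, origin at the centre of its underside.
- spacer_tube: bystander: open steel tube, 52 mm diameter, 62 mm tall, origin at the centre of its underside.
- spanner: bystander: steel spanner lying on the bench.
- screwdriver: bystander: screwdriver lying on the bench, beyond the cartridge.
- oil_bottle: bystander: grey plastic bottle, 52 mm diameter, 130 mm tall, origin at the centre of its underside.
- drill_chuck: bystander: dark steel drill chuck, 44 mm diameter, 58 mm tall, standing left of the clamp stand.
- mug: bystander: white mug, 76 mm diameter, 85 mm tall, at the right.
Things that resemble listed ones, but are neither listed nor needed, are in the scene too. What is shaped like the part that bears well_mouth but turquoise is not meant. What is shaped like the part that bears cartridge_mid but blue is not meant.

How it is judged (in metres and radians):
On the way:
1. the cartridge stands upright in the well, let go, with the clamp still open (horizontal distance between cartridge_mid and well_mouth below 0.005 m and z of cartridge_mid in the frame of well_mouth below 0.006 m and angle between cartridge_mid's own z axis and vertical below 0.1 rad and contact force between the fingers and cartridge below 0.1 N and value of joint clamp above 1 rad), for 0.2 s.
At the end, for the whole second after the job is handed in: The cartridge stands upright in the well (within 5 mm, 0.08 rad), at rest, its centre over 3 mm below the mouth, with the clamp below 0.25 rad and still pressing it with more than 9 N between presser and cartridge (only possible once it has bottomed) (horizontal distance between cartridge_mid and well_mouth below 0.005 m and angle between cartridge_mid's own z axis and vertical below 0.08 rad and z of cartridge_mid in the frame of well_mouth below -0.003 m and value of joint clamp below 0.25 rad and contact force between presser and cartridge above 9 N and linear speed of cartridge below 0.01 m/s); the robot touches nothing.
It fails at once if the presser overloads the cartridge: more than 40 N between them (about 24 N at the crossbar) (contact force between presser and cartridge above 40 N).
It fails at once if a bystander is moved by more than 30 mm (distance of any of short_bush, spacer_tube, spanner, screwdriver, oil_bottle, drill_chuck, mug from where it was at the start of the episode above 0.03 m).
It also fails if it takes over 70 s, if anything falls off the work surface, if the arm or the gripper's body presses on something with over 40 N, if the wrist force passes 120 N, or if a joint passes its speed limit or range.

## Working session

There is one attempt and no reset: what is moved stays moved. The work goes in short steps, each a Python script; the robot and the scene stay as the last script left them, time stands still between calls to the robot, and variables do not carry over. Pictures are saved under pics/ and viewed, and the job is handed in when it is done.

```bash
ls; mkdir -p pics; cat > h.py <<'E'
import numpy as np, cv2
from workcell import *
def snap(cam,fn=None):
    s=optics.snapshot(cam)
    if fn: cv2.imwrite('pics/'+fn+'.png',s['pixels'][:,:,::-1])
    return s
def P(s):
    R,_=cv2.Rodrigues(np.array(s['rvec'],float)); return np.array(s['mtx'],float)@np.c_[R,np.array(s['tvec'],float).reshape(3)]
def proj(s,X): 
    p=P(s)@np.r_[X,1]; return p[:2]/p[2]
def tri(s1,p1,s2,p2):
    X=cv2.triangulatePoints(P(s1),P(s2),np.array(p1,float).reshape(2,1),np.array(p2,float).reshape(2,1))
    return (X[:3]/X[3]).ravel()
def onz(s,p,z):
    M=P(s); H=np.c_[M[:,0],M[:,1],M[:,2]*z+M[:,3]]; q=np.linalg.solve(H,[p[0],p[1],1]); return q[:2]/q[2]
def px(a): return np.array([a[0]*560,a[1]*420])
E
python3 - <<'E'
from h import *
print(read_clock(),read_tcp_rot())
S={c:snap(c,c+'0') for c in('scene','top')}
for n in['cartridge_mid','well_mouth','clamp_hinge','crossbar','presser','short_bush','spacer_tube','spanner','screwdriver','oil_bottle','drill_chuck','mug']:
  for c in S:
    print(n,c,[(px(d['at']).round(1).tolist(),round(d['score'],2)) for d in optics.tip_of(c,n)])
print(read_clock())
for c in S: 
  R,_=cv2.Rodrigues(np.array(S[c]['rvec'],float)); print(c,(-R.T@np.array(S[c]['tvec']).reshape(3)).round(),S[c]['mtx'])
E
```

```text
pics
0.0 [-0.70062721  0.70185361 -0.09109088  0.0906944 ]
cartridge_mid scene [([201.3, 184.2], 0.79), ([223.3, 215.0], 0.53)]
cartridge_mid top [([336.7, 180.1], 0.8), ([377.2, 211.6], 0.7)]
well_mouth scene [([329.3, 247.3], 0.55), ([259.3, 148.9], 0.55)]
well_mouth top [([346.9, 275.9], 0.93), ([217.4, 185.9], 0.78)]
clamp_hinge scene [([315.9, 263.1], 0.83), ([237.8, 152.4], 0.62), ([311.8, 235.8], 0.49)]
clamp_hinge top [([222.5, 154.7], 0.79), ([356.1, 249.0], 0.7), ([363.4, 165.7], 0.31)]
crossbar scene [([308.6, 234.4], 0.93), ([278.9, 129.2], 0.77)]
crossbar top [([211.8, 120.8], 0.89), ([341.1, 304.3], 0.62)]
presser scene [([253.4, 144.6], 0.67), ([310.9, 252.2], 0.58), ([249.5, 218.2], 0.44), ([219.0, 270.1], 0.35)]
presser top [([213.4, 120.7], 0.67), ([349.5, 277.1], 0.53), ([398.8, 159.6], 0.18)]
short_bush scene [([251.2, 219.2], 0.58)]
short_bush top [([311.4, 205.6], 0.72), ([398.2, 162.1], 0.53)]
spacer_tube scene []
spacer_tube top [([364.5, 165.7], 0.83), ([377.0, 212.8], 0.32), ([428.8, 226.6], 0.18)]
spanner scene [([447.7, 247.1], 0.72)]
spanner top [([119.1, 254.2], 0.8), ([400.0, 162.5], 0.49)]
screwdriver scene [([218.0, 270.9], 0.86)]
screwdriver top [([308.8, 143.5], 0.72)]
oil_bottle scene [([150.7, 222.2], 0.89)]
oil_bottle top [([396.9, 161.5], 0.82), ([223.2, 156.8], 0.24), ([118.4, 254.2], 0.17)]
drill_chuck scene [([414.5, 319.6], 0.81)]
drill_chuck top [([132.8, 175.3], 0.73), ([396.8, 161.3], 0.58), ([374.2, 210.6], 0.24)]
mug scene [([168.2, 167.2], 0.77), ([310.8, 236.1], 0.73), ([308.9, 250.9], 0.42), ([189.2, 230.9], 0.29)]
mug top [([429.2, 226.3], 0.74)]
1.3
scene [1164.  288. 1073.] [[478.68009992   0.         276.52028176]
 [  0.         478.68009992 209.05098898]
 [  0.           0.           1.        ]]
top [ 274.  -37. 1047.] [[389.35664239   0.         280.98673083]
 [  0.         389.35664239 207.9168036 ]
 [  0.           0.           1.        ]]
```

View pics/scene0.png

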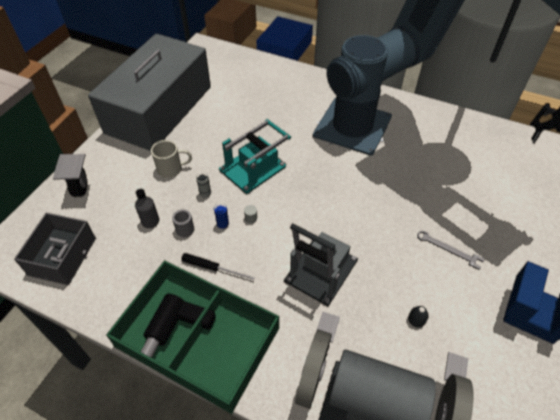

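View pics/top0.png

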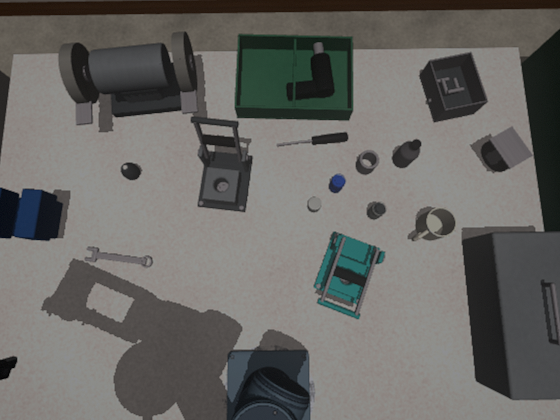

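The stand I want is the dark one, with its well at top (221,186) and scene (~325,262). The turquoise one is a decoy. These could be taken for the cartridge:
- Grey cylinder: top (377,211), scene (203,185)
- Blue look-alike: top (337,182), scene (222,215)
- Short bush: top (314,204), scene (250,213)
- Spacer tube: top (367,161), scene (183,222)

The grey one at (377,211) fits the description best, so I'll check it in a close crop.

```bash
python3 - <<'E'
from h import *
S={c:snap(c) for c in('scene','top')}
a=S['scene']['pixels'][165:245,150:270,::-1]; b=S['top']['pixels'][140:230,295:415,::-1]
a=cv2.resize(a,None,fx=5,fy=5,interpolation=2);b=cv2.resize(b,None,fx=3.3,fy=3.3,interpolation=2)
c=S['scene']['pixels'][215:305,280:370,::-1]; d=S['top']['pixels'][105:215,180:270,::-1]
cv2.imwrite('pics/c1.png',a); 
c=cv2.resize(c,(400,400),interpolation=2); d=cv2.resize(d,(400,489),interpolation=2)
o=np.zeros((489,800,3),np.uint8);o[:400,:400]=c;o[:,400:]=d
cv2.imwrite('pics/c2.png',o)
print('cart',tri(S['scene'],[201.3,184.2],S['top'],[377.2,211.6]))
print('blue',tri(S['scene'],[223.3,215],S['top'],[336.7,180.1]))
print('well?',tri(S['scene'],[329.3,247.3],S['top'],[217.4,185.9]))
print('hinge',tri(S['scene'],[315.9,263.1],S['top'],[222.5,154.7]))
print('bar',tri(S['scene'],[308.6,234.4],S['top'],[211.8,120.8]))
print('cam well', onz(S['top'],[217.4,185.9],66),onz(S['scene'],[329.3,247.3],66),onz(S['top'],[222.5,154.7],96))
# cartridge appearance: project cylinder model
for k in S:
  print(k,[(px(d['at']).round(1).tolist(),d['mask'].sum()) for d in optics.outline_of(k,'cartridge_mid')],[(px(d['at']).round(1).tolist(),d['mask'].sum()) for d in optics.outline_of(k,'well_mouth')])
E
```

```text
cart [ 452.67810646 -293.65114471   39.76001651]
blue [ 532.47812118 -181.00090376   55.13372232]
well? [519.01316629 121.24193712  75.31439165]
hinge [591.99559756 110.27574879 101.15900012]
bar [621.38989662 102.89124677 252.88998356]
cam well [520.15117095 125.94637717] [513.89635658 117.6035729 ] [594.37157178 109.32347996]
scene [([219.4, 218.8], np.int64(282)), ([205.2, 186.1], np.int64(265))] [([318.8, 263.3], np.int64(3687)), ([252.1, 162.9], np.int64(2717)), ([313.0, 248.5], np.int64(1000))]
top [([336.4, 181.2], np.int64(216)), ([377.6, 209.2], np.int64(220)), ([323.5, 139.7], np.int64(413))] [([344.9, 269.4], np.int64(3555)), ([220.1, 172.2], np.int64(3615))]
```

View pics/c1.png

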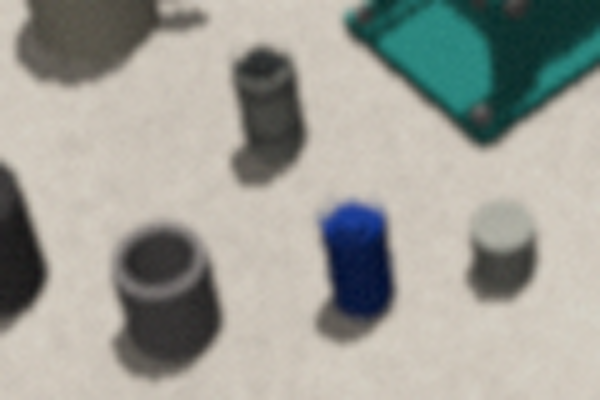

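View pics/c2.png

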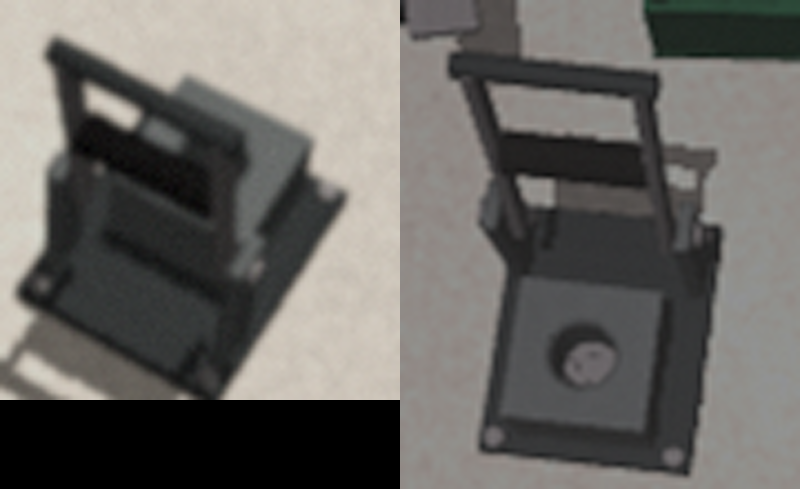

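The crop shows the grey banded cylinder at scene (203,185) is the tall one, and the short pale one is the bush. The wide open tube and the blue decoy are ruled out. Next I'll refine the positions.

```bash
python3 - <<'E'
from h import *
import pickle
from scipy.optimize import minimize
S={c:snap(c) for c in('scene','top')}
pickle.dump(S,open('S0.pkl','wb'))
t=np.linspace(0,2*np.pi,60)
def cyl(s,x,y,r=18,z0=0,z1=75,k=8):
    pts=[proj(s,[x+r*np.cos(a),y+r*np.sin(a),z]) for z in(z0,z1) for a in t]
    h=cv2.convexHull((np.array(pts,np.float32)+.5)*k).astype(int)
    m=np.zeros((420*k//1,560*k//1),np.uint8) if 0 else None
    return h
def model(s,x,y,box,k=6):
    pts=np.array([proj(s,[x+18*np.cos(a),y+18*np.sin(a),z]) for z in(0,75) for a in t],np.float32)
    h=((cv2.convexHull(pts)[:,0]-box+.5)*k).round().astype(np.int32)
    m=np.zeros((50*k,50*k),np.uint8);cv2.fillPoly(m,[h],255)
    return cv2.resize(m,(50,50),interpolation=cv2.INTER_AREA)/255.
D={}
for k,p in(('scene',(203,186)),('top',(377,211))):
    ds=optics.outline_of(k,'cartridge_mid'); d=min(ds,key=lambda d:np.hypot(*(px(d['at'])-p)))
    D[k]=d['mask']; r,c=np.nonzero(d['mask']); print(k,c.min(),c.max(),r.min(),r.max(),len(r))
def cost(v,ks):
    e=0
    for k in ks:
        r,c=np.nonzero(D[k]); b=np.array([int(c.mean())-25,int(r.mean())-25])
        m=D[k][b[1]:b[1]+50,b[0]:b[0]+50]
        e+=np.abs(model(S[k],v[0],v[1],b)-m).sum()
    return e
for ks in(['scene'],['top'],['scene','top']):
    r=minimize(cost,[452,-293],args=(ks,),method='Nelder-Mead',options=dict(initial_simplex=[[445,-293],[460,-288],[452,-302]]));print(ks,r.x,r.fun)
def big(k,x0,y0,w,h,f,fn):
    im=cv2.resize(S[k]['pixels'][y0:y0+h,x0:x0+w,::-1],None,fx=f,fy=f,interpolation=cv2.INTER_CUBIC)
    im=np.clip(im.astype(float)*1.6,0,255).astype(np.uint8)
    for i in range(0,w,10): cv2.line(im,(i*f,0),(i*f,6),(0,0,255));cv2.putText(im,str(x0+i),(i*f,16),0,.3,(0,0,255))
    for i in range(0,h,10): cv2.line(im,(0,i*f),(6,i*f),(0,0,255));cv2.putText(im,str(y0+i),(8,i*f+4),0,.3,(0,0,255))
    cv2.imwrite('pics/'+fn+'.png',im)
big('top',190,110,70,110,5,'b1');big('scene',280,220,80,90,6,'b2')
E
```

```text
scene 197 210 175 197 256
top 367 384 202 218 231
['scene'] [ 452.6017306  -289.60236452] 68.45490196078431
['top'] [ 454.57815411 -284.93202218] 37.87450980392157
['scene', 'top'] [ 456.165065   -286.64859595] 108.03137254901962
```

View pics/b1.png

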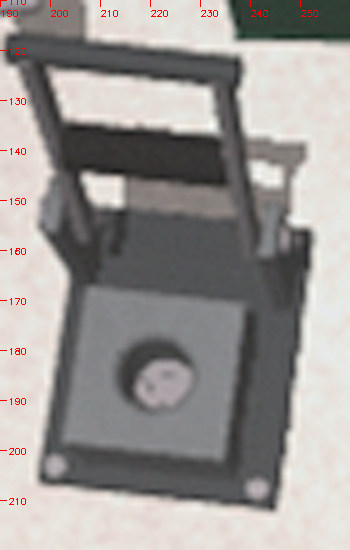

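View pics/b2.png

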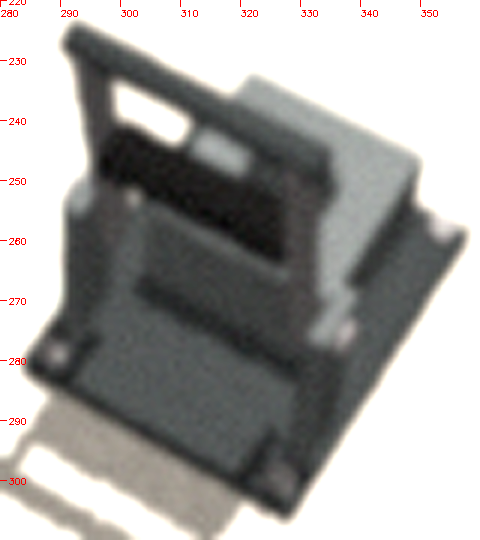

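```bash
cat > fit.py <<'E'
from h import *
import pickle
S=pickle.load(open('S0.pkl','rb'))
c=[(207,167),(239.4,170.4),(234.4,203),(202,198.6)]
W=np.array([onz(S['top'],p,66) for p in c]); print(W.round(1)); print('ctr',W.mean(0),onz(S['top'],(220.8,184.9),66))
print('sides',[np.linalg.norm(W[i]-W[(i+1)%4]).round(1) for i in range(4)])
ax=(W[0]+W[1]-W[2]-W[3]); ay=(W[0]+W[3]-W[1]-W[2]); print('yaw',np.arctan2(ax[1],ax[0]),np.arctan2(-ay[0],ay[1]))
print('scene corners',onz(S['scene'],(321.2,232.5),66),onz(S['scene'],(350,246.7),66))
t=np.linspace(0,2*np.pi,60)
def ov(k,x0,y0,w,h,f,xy):
    im=cv2.resize(S[k]['pixels'][y0:y0+h,x0:x0+w,::-1],None,fx=f,fy=f,interpolation=cv2.INTER_CUBIC)
    im=np.clip(im.astype(float)*1.5,0,255).astype(np.uint8)
    for z,cc in((0,(0,255,0)),(75,(0,0,255))):
        q=np.array([proj(S[k],[xy[0]+18*np.cos(a),xy[1]+18*np.sin(a),z]) for a in t])
        cv2.polylines(im,[((q-[x0,y0]+.5)*f).astype(np.int32)],True,cc)
    return im
import sys
xs=[(452.6,-289.6),(456,-284.9)]
o=np.vstack([np.hstack([ov('scene',185,160,40,45,8,xs[i]),ov('top',355,190,40,45,8,xs[i])]) for i in(0,1)])
cv2.imwrite('pics/%s.png'%sys.argv[1],cv2.resize(o,None,fx=.83,fy=.83))
E
python3 fit.py f1
```

```text
[[571.4 154. ]
 [561.   69.2]
 [474.3  81.5]
 [487.  165.1]]
ctr [523.44409318 117.43583815] [522.69666476 117.1735092 ]
sides [np.float64(85.5), np.float64(87.6), np.float64(84.5), np.float64(85.1)]
yaw -0.13564565287966693 -0.13654218381038002
scene corners [480.6249154   82.11299132] [490.07395188 163.82963395]
```

View pics/f1.png

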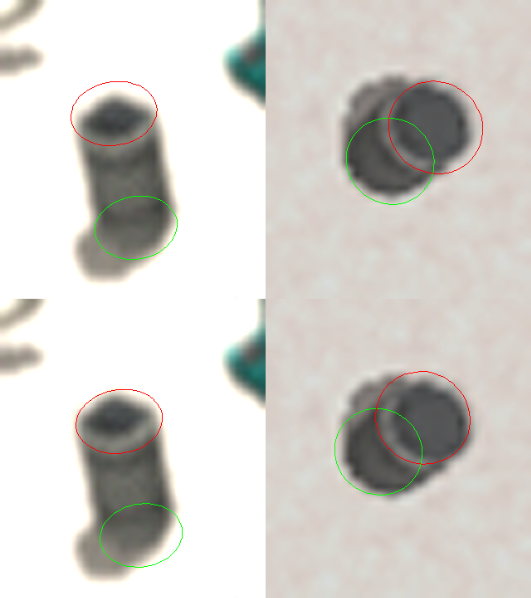

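```bash
cat >> h.py <<'E'
from scipy.spatial.transform import Rotation as Ro
def quat(ang,tilt=0):
    # tool y down, jaw axis z at world azimuth ang
    y=np.array([0,0,-1.]); z=np.array([np.cos(ang),np.sin(ang),0]); x=np.cross(y,z)
    q=Ro.from_matrix(np.c_[x,y,z]).as_quat(); return [q[3],q[0],q[1],q[2]]
def st(m=''): print(m,'t',round(read_clock(),2),'p',np.round(read_eef_pos(),1),'F',np.round(read_wrist_force(),2),'gap',round(read_finger_gap(),1))
WY=-0.136
E
python3 - <<'E'
from h import *
S=pickle=None
q=read_tcp_rot(); print(Ro.from_quat([q[1],q[2],q[3],q[0]]).as_matrix().round(2))
for a in np.arange(-np.pi,np.pi,np.pi/4):
  r=[ik(p,quat(a)) for p in([453,-289,300],[453,-289,64],[524,117,200])]
  print(round(a,2),[None if j is None else np.round(j,2).tolist() for j in r])
for a in (WY,WY+np.pi):
  r=[ik(p,quat(a)) for p in([630,102,250],[444,128,120])]
  print('bar',round(a,2),[None if j is None else np.round(j,2).tolist() for j in r])
E
```

```text
[[ 0.97 -0.    0.25]
 [-0.25  0.    0.97]
 [-0.   -1.    0.  ]]
-3.14 [[-0.78, 0.21, 1.49, -0.0, 1.45, 2.37], [-0.78, 0.44, 1.79, -0.0, 0.91, 2.37], None]
-2.36 [[-0.78, 0.21, 1.49, -0.0, 1.45, 1.58], [-0.78, 0.44, 1.79, -0.0, 0.91, 1.58], [0.01, 0.28, 1.65, -0.0, 1.22, 2.37]]
-1.57 [[-0.78, 0.21, 1.49, -0.0, 1.45, 0.8], [-0.78, 0.44, 1.79, -0.0, 0.91, 0.8], [0.01, 0.28, 1.65, -0.0, 1.22, 1.58]]
-0.79 [[-0.78, 0.21, 1.49, -0.0, 1.45, 0.01], [-0.78, 0.44, 1.79, -0.0, 0.91, 0.01], [0.01, 0.28, 1.65, -0.0, 1.22, 0.8]]
0.0 [[-0.78, 0.21, 1.49, -0.0, 1.45, -0.78], [-0.78, 0.44, 1.79, -0.0, 0.91, -0.78], [0.01, 0.28, 1.65, -0.0, 1.22, 0.01]]
0.79 [[-0.78, 0.21, 1.49, 0.0, 1.45, -1.56], [-0.78, 0.44, 1.79, -0.0, 0.91, -1.56], [0.01, 0.28, 1.65, 0.0, 1.22, -0.77]]
1.57 [[-0.78, 0.21, 1.49, -0.0, 1.45, -2.35], [-0.78, 0.44, 1.79, -0.0, 0.91, -2.35], [0.01, 0.28, 1.65, -0.0, 1.22, -1.56]]
2.36 [None, None, [0.01, 0.28, 1.65, -0.0, 1.22, -2.34]]
bar -0.14 [[-0.01, 0.42, 1.31, -0.0, 1.41, 0.12], [0.04, 0.24, 1.92, -0.0, 0.98, 0.17]]
bar 3.01 [[-0.01, 0.42, 1.31, -0.0, 1.41, -3.02], [0.04, 0.24, 1.92, -0.0, 0.98, -2.97]]
```

```bash
python3 - <<'E'
from h import *
a=WY-np.pi/2
robot.servo_line([140,532,380],vel=250)
robot.move_pose([453,-289,300],quat(a)); st()
robot.servo_line([453,-289,130],vel=200); st()
snap('top','g1t');s=snap('scene','g1s')
print(robot.servo_line([453,-289,64],vel=80,until_force=8)); st()
robot.clamp(40); robot.hold(.2); st('clamped')
robot.servo_line([453,-289,110],vel=80); robot.hold(.2); st('lift')
snap('top','g2t');snap('scene','g2s')
for n in('top','scene'):
    im=cv2.imread(f'pics/g2{n[0]}.png'); c=im[165:255,330:430] if n=='top' else im[130:220,150:250]
    cv2.imwrite(f'pics/g2{n[0]}c.png',cv2.resize(c,None,fx=4,fy=4,interpolation=2))
A=cv2.imread('pics/g2tc.png');B=cv2.imread('pics/g2sc.png');cv2.imwrite('pics/g2c.png',np.hstack([A,B]))
E
```

```text
t 5.55 p [ 453.4 -288.3  300.1] F [ 0.26 -0.79  0.24] gap 85.5
 t 6.55 p [ 453.7 -289.5  131. ] F [-0.88 -0.48 -0.42] gap 85.6
False
 t 7.62 p [ 453.3 -289.3   64.4] F [ 0.32 -0.59  0.13] gap 85.4
clamped t 8.34 p [ 453.2 -289.1   64.4] F [-0.38  1.61  5.43] gap 35.1
lift t 9.27 p [ 452.7 -288.7  109.4] F [-0.12  0.13 -2.11] gap 35.0
```

View pics/g2c.png

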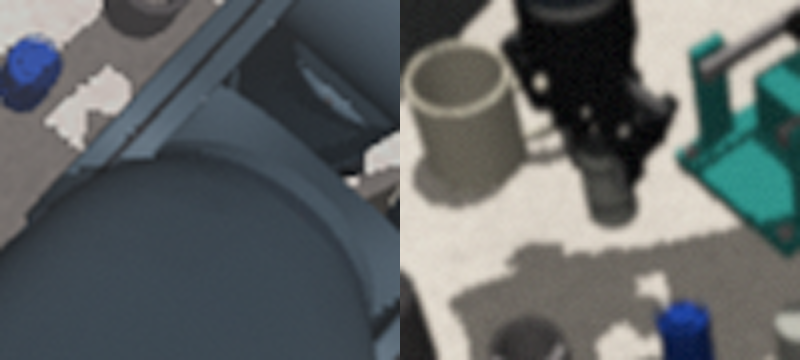

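```bash
python3 - <<'E'
from h import *
a=WY-np.pi/2
robot.servo_line([453,-289,280],vel=250)
robot.move_pose([515,118,280],quat(a)); 
robot.servo_line([524.7,117.5,160],vel=200); robot.hold(.2);st()
for c,b in(('top',(165,250,130,215)),('scene',(270,370,190,290))):
    s=snap(c); cv2.imwrite(f'pics/i1{c[0]}.png',cv2.resize(s['pixels'][b[2]:b[3],b[0]:b[1],::-1],(390,390),interpolation=2))
cv2.imwrite('pics/i1.png',np.hstack([cv2.imread('pics/i1t.png'),cv2.imread('pics/i1s.png')]))
E
```

```text
t 12.68 p [525.6 117.4 161.5] F [-0.32 -0.27 -2.24] gap 34.8
```

View pics/i1.png

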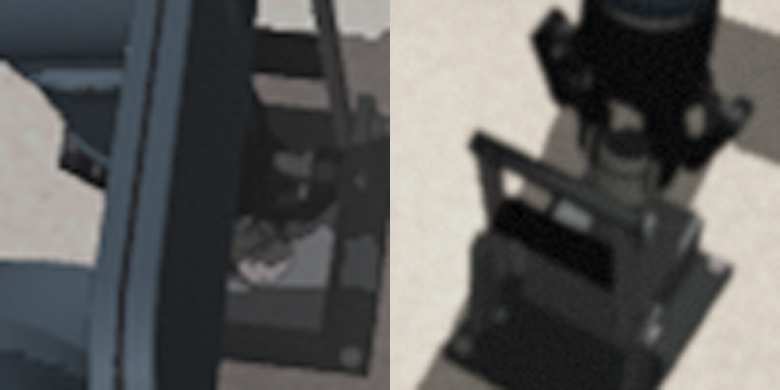

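```bash
python3 - <<'E'
from h import *
robot.servo_line([524.7,117.5,136],vel=80); st()
r=robot.servo_line([524.7,117.5,98],vel=30,until_force=6); st(r)
print(read_wrist_torque())
E
```

```text
t 13.22 p [524.5 117.5 135.7] F [ 0.58 -0.64 -2.23] gap 35.0
False t 14.64 p [524.7 117.5  98.1] F [-0.36 -0.13 -2.26] gap 34.8
[-0.077803    0.07375736 -0.01089448]
```

```bash
python3 - <<'E'
from h import *
r=robot.servo_line([524.7,117.5,94.5],vel=30,until_force=5); st(r)
robot.release(); robot.hold(.1); st('rel')
robot.servo_line([524.7,117.5,200],vel=150)
robot.servo_line([430,128,280],vel=200); robot.hold(.1); st()
for c,b in(('top',(180,265,105,215)),('scene',(270,370,210,310))):
    s=snap(c); cv2.imwrite(f'pics/j1{c[0]}.png',cv2.resize(s['pixels'][b[2]:b[3],b[0]:b[1],::-1],(390,int(390*(b[3]-b[2])/(b[1]-b[0]))),interpolation=2)[:390+0] if c=='scene' else cv2.resize(s['pixels'][b[2]:b[3],b[0]:b[1],::-1],(390,505),interpolation=2))
    for n in('crossbar','clamp_hinge','cartridge_mid'): print(c,n,[(px(d['at']).round(1).tolist(),round(d['score'],2)) for d in optics.tip_of(c,n)])
A=cv2.imread('pics/j1t.png');B=cv2.imread('pics/j1s.png');o=np.zeros((505,780,3),np.uint8);o[:,:390]=A;o[:390,390:]=B
cv2.imwrite('pics/j1.png',o)
E
```

```text
False t 14.91 p [524.7 117.4  94.5] F [ 0.06 -0.03 -1.33] gap 34.8
rel t 15.56 p [524.7 117.5  94.5] F [ 0.53 -0.14  0.15] gap 85.3
 t 17.28 p [430.3 127.8 278.8] F [ 0.05  0.61 -0.38] gap 85.3
top crossbar [([212.7, 120.7], 0.85), ([342.7, 305.5], 0.85)]
top clamp_hinge [([223.9, 153.8], 0.9), ([357.5, 248.3], 0.79)]
top cartridge_mid [([219.5, 183.6], 0.53), ([336.1, 182.5], 0.48), ([217.1, 185.6], 0.18)]
scene crossbar [([277.5, 129.8], 0.87), ([308.1, 236.8], 0.65), ([448.3, 250.3], 0.45)]
scene clamp_hinge [([236.4, 154.2], 0.71), ([313.4, 262.2], 0.64)]
scene cartridge_mid [([219.3, 219.2], 0.85), ([329.6, 249.5], 0.67)]
```

View pics/j1.png

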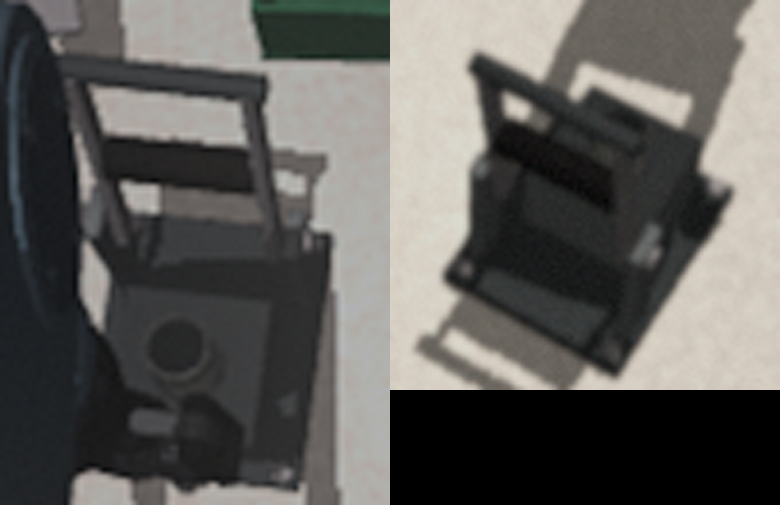

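```bash
cat > g.py <<'E'
from h import *
well=np.array([524.7,117.4,66.]); d=np.array([np.cos(WY),np.sin(WY),0]); n=np.array([-d[1],d[0],0]); up=np.array([0,0,1.])
hinge=well+70*d+30*up
def bar(th,y=0,r=150): return hinge-r*np.cos(th)*d+r*np.sin(th)*up+y*n
E
python3 - <<'E'
from g import *
import pickle
S=pickle.load(open('S0.pkl','rb'))
for th in np.arange(1.68,1.97,.04):
  print(round(th,2),[np.round(proj(S[k],bar(th,y)),1).tolist() for k in('top','scene') for y in (52,-52)],bar(th).round(1))
print('meas top (190.6,118.1)(236.6,122.6) scene (291.2,225.7)(335,248.2)')
print('hinge',[proj(S[k],hinge).round(1) for k in S])
print(tri(S['scene'],[312.5,236.3],S['top'],[213.7,120.4]))
E
```

```text
1.68 [[190.6, 123.1], [237.7, 128.6], [335.7, 244.4], [293.1, 222.3]] [610.3 105.7 245.1]
1.72 [[191.1, 120.7], [238.1, 126.2], [334.2, 246.6], [291.6, 224.4]] [616.1 104.9 244.3]
1.76 [[191.7, 118.4], [238.5, 123.8], [332.8, 248.9], [290.1, 226.6]] [622.  104.1 243.3]
1.8 [[192.2, 116.1], [239.0, 121.5], [331.3, 251.3], [288.6, 228.8]] [627.8 103.3 242.1]
1.84 [[192.8, 114.0], [239.4, 119.3], [329.9, 253.7], [287.1, 231.0]] [633.6 102.5 240.6]
1.88 [[193.4, 111.9], [239.9, 117.2], [328.4, 256.1], [285.7, 233.4]] [639.3 101.7 238.9]
1.92 [[194.0, 109.9], [240.3, 115.2], [327.0, 258.6], [284.2, 235.7]] [644.9 101.  236.9]
1.96 [[194.6, 108.0], [240.8, 113.3], [325.5, 261.1], [282.8, 238.1]] [650.4 100.2 234.8]
meas top (190.6,118.1)(236.6,122.6) scene (291.2,225.7)(335,248.2)
hinge [array([314. , 264.5]), array([223.1, 154.8])]
[621.27919918 106.51392202 248.47989466]
```

```bash
python3 - <<'E'
from g import *
q=quat(WY)
robot.servo_line([430,128,330],vel=250)
robot.move_pose(bar(1.755)+80*up,q); st()
r=robot.servo_line(bar(1.755)+4*up,vel=80,until_force=6); st(r)
s=snap('scene'); cv2.imwrite('pics/k1.png',cv2.resize(s['pixels'][150:300,240:400,::-1],None,fx=4,fy=4,interpolation=2))
E
```

```text
t 19.48 p [620.8 104.3 322.9] F [-0.72 -1.01 -0.07] gap 85.7
False t 20.57 p [621.6 104.2 248.2] F [0.48 0.37 0.69] gap 85.3
```

View pics/k1.png

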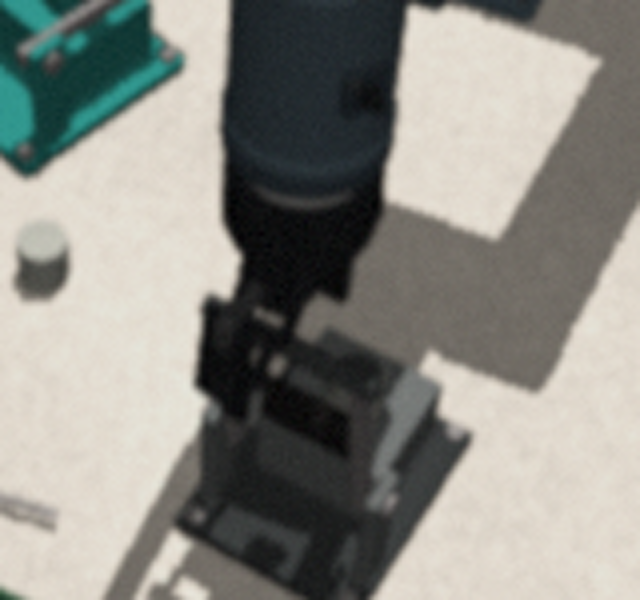

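```bash
python3 - <<'E'
from g import *
import pickle
S=pickle.load(open('S0.pkl','rb'))['scene']
for o in(0,42,57): print(o,((proj(S,bar(1.755)+o*d)-[240,150])*4).round(), ((proj(S,bar(1.755)+o*d-20*up)-[240,150])*4).round())
E
```

```text
0 [285. 349.] [283. 370.]
42 [243. 406.] [242. 427.]
57 [228. 427.] [227. 447.]
```

```bash
python3 - <<'E'
from g import *
robot.clamp(30); robot.hold(.1); st('cl')
off=np.array(read_eef_pos())-bar(1.755); print(off)
for i,th in enumerate(np.linspace(1.7,1.5,3)):
    robot.servo_line(bar(th)+4*up,vel=60); st(round(th,2))
E
```

```text
cl t 21.38 p [621.  104.2 247.5] F [-2.52 -0.71  1.8 ] gap 12.7
[-0.24953453  0.05616917  4.05999354]
1.7 t 21.66 p [614.3 105.1 248.8] F [ 5.1   1.03 -2.32] gap 12.6
1.6 t 22.06 p [599.7 107.  250.7] F [ 4.38 -0.72 -0.29] gap 12.8
1.5 t 22.46 p [585.1 108.9 251.1] F [ 3.93 -1.77  3.81] gap 12.7
```

```bash
python3 - <<'E'
from g import *
for i,th in enumerate(np.arange(1.4,.55,-.1)):
    robot.servo_line(bar(th)+4*up,vel=70); st(round(th,2))
    if np.linalg.norm(read_wrist_force())>35 or read_finger_gap()<11: print('stop');break
E
```

```text
1.4 t 22.82 p [570.5 110.8 250. ] F [ 3.91 -1.53  6.31] gap 13.0
1.3 t 23.19 p [556.  112.8 247.2] F [ 2.16 -2.49  9.03] gap 13.0
1.2 t 23.56 p [541.5 114.7 241.9] F [ 1.83 -2.03  7.31] gap 13.0
1.1 t 23.93 p [527.9 116.5 235.3] F [ 2.53 -2.57  5.71] gap 12.6
1.0 t 24.29 p [514.5 118.3 227.2] F [ 2.34 -3.19  5.63] gap 12.8
0.9 t 24.66 p [502.2 119.9 217.9] F [ 3.43 -4.39  2.27] gap 13.1
0.8 t 25.02 p [491.  121.4 207.6] F [ 3.64 -3.78  0.63] gap 12.8
0.7 t 25.39 p [480.9 122.9 196.6] F [ 4.71 -3.95 -0.62] gap 12.9
0.6 t 25.76 p [472.  124.1 184.4] F [ 4.64 -4.73 -1.62] gap 12.6
```

```bash
python3 - <<'E'
from g import *
robot.release(); robot.hold(.1); st('rel')
p=np.array(read_eef_pos()); robot.servo_line(p+60*up,vel=120); robot.clamp(30); robot.hold(.1); st()
for c,b in(('top',(170,260,120,220)),('scene',(270,370,180,290))):
    s=snap(c); cv2.imwrite(f'pics/m{c[0]}.png',cv2.resize(s['pixels'][b[2]:b[3],b[0]:b[1],::-1],(390,430),interpolation=2))
    print(c,proj(s,bar(.6)),[(px(d['at']).round(1).tolist(),round(d['score'],2)) for d in optics.tip_of(c,'crossbar')])
cv2.imwrite('pics/m.png',np.hstack([cv2.imread('pics/mt.png'),cv2.imread('pics/ms.png')]))
E
```

```text
rel t 26.56 p [471.4 124.7 184.7] F [0.06 0.13 0.19] gap 85.5
 t 28.07 p [471.4 124.7 244.7] F [ 0.44 -0.38  0.67] gap 0.3
top [209.44288173 194.52456594] [([341.9, 305.2], 0.89), ([210.4, 190.2], 0.67), ([362.5, 163.7], 0.47)]
scene [342.68628714 207.99553089] [([341.5, 206.6], 0.96), ([279.2, 130.4], 0.95)]
```

View pics/m.png

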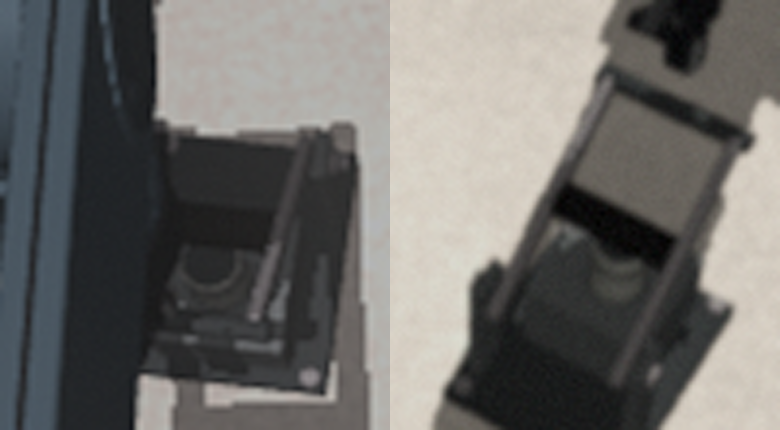

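```bash
python3 - <<'E'
from g import *
r=robot.servo_line(bar(.6)+36*up,vel=80); robot.hold(.1); st()
r=robot.servo_line(bar(.6)+20*up,vel=20,until_force=3); st(r); robot.hold(.1); st()
print(np.array(read_eef_pos())-bar(.6))
E
```

```text
t 28.88 p [471.8 124.7 217.2] F [-0.86 -0.04  0.43] gap -0.0
True t 29.34 p [471.  124.8 209.8] F [-0.51  0.1   1.72] gap -0.1
 t 29.44 p [471.  124.8 209.8] F [-1.37  0.05  2.22] gap 0.2
[-0.40714866  0.09451171 29.10580703]
```

```bash
python3 - <<'E'
from g import *
for th in np.arange(.55,.29,-.05):
    r=robot.servo_line(bar(th)+29*up,vel=40,until_force=12); st((round(th,2),r))
    if r: break
E
```

```text
(np.float64(0.55), False) t 29.77 p [466.7 125.3 203.5] F [-3.26  1.01  4.16] gap 0.2
(np.float64(0.5), False) t 30.11 p [462.6 125.9 196.8] F [-5.69 -0.02  5.38] gap -0.0
(np.float64(0.45), False) t 30.44 p [459.6 126.3 190.1] F [-2.38 -0.08  2.06] gap -0.1
(np.float64(0.4), False) t 30.77 p [457.1 126.6 183.2] F [-0.82 -0.02 -0.2 ] gap 0.2
(np.float64(0.35), False) t 31.11 p [454.7 127.  176.3] F [-0.72  0.26 -0.4 ] gap -0.6
(np.float64(0.3), False) t 31.44 p [452.2 127.3 169.2] F [-1.18 -0.41  0.3 ] gap -0.3
```

```bash
python3 - <<'E'
from g import *
for c,b in(('top',(170,260,120,220)),('scene',(290,390,170,280))):
    s=snap(c); cv2.imwrite(f'pics/m{c[0]}.png',cv2.resize(s['pixels'][b[2]:b[3],b[0]:b[1],::-1],(390,430),interpolation=2))
    print(c,[proj(s,bar(t)).round(1) for t in (.3,.4,.5)],[(px(d['at']).round(1).tolist(),round(d['score'],2)) for d in optics.tip_of(c,'crossbar')])
cv2.imwrite('pics/m2.png',np.hstack([cv2.imread('pics/mt.png'),cv2.imread('pics/ms.png')]))
E
```

```text
top [array([211.3, 206.2]), array([210.5, 202.9]), array([209.9, 199. ])] [([339.3, 309.1], 0.88), ([210.0, 206.0], 0.82)]
scene [array([344.8, 212.9]), array([344.4, 210.8]), array([343.7, 209.1])] [([343.6, 210.1], 0.75), ([276.4, 129.6], 0.55)]
```

View pics/m2.png

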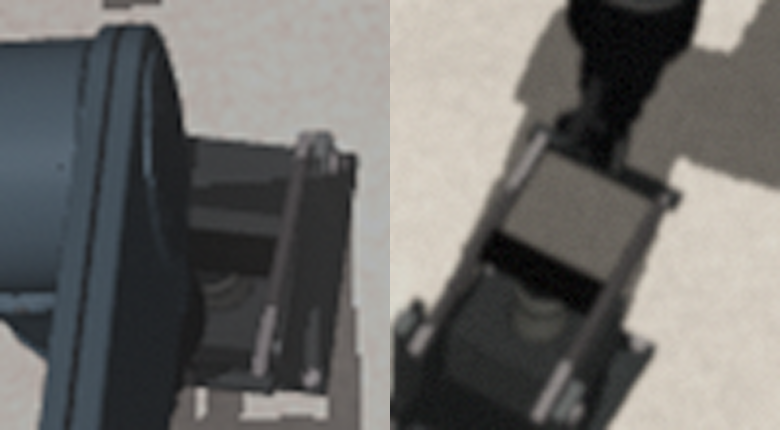

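```bash
python3 - <<'E'
from g import *
p=np.array(read_eef_pos()); robot.servo_line(p+60*up,vel=120)
robot.servo_line(bar(.4)+75*up+2*d,vel=120); robot.release(); st()
r=robot.servo_line(bar(.4)+9*up+2*d,vel=70,until_force=5); st(r)
robot.clamp(40); robot.hold(.1); st('cl')
E
```

```text
t 33.33 p [459.1 126.4 229.4] F [-0.02  0.59 -0.29] gap 85.1
False t 34.42 p [459.5 126.4 163.8] F [ 0.15 -0.04  0.27] gap 85.1
cl t 35.2 p [452.2 127.3 162.2] F [-17.47   3.07  10.88] gap 10.6
```

```bash
python3 - <<'E'
from g import *
robot.release(); p=np.array(read_eef_pos()); robot.servo_line(p+80*up,vel=150); robot.hold(.1); st()
for c,b in(('top',(170,260,120,220)),('scene',(290,390,170,280))):
    s=snap(c); cv2.imwrite(f'pics/m{c[0]}.png',cv2.resize(s['pixels'][b[2]:b[3],b[0]:b[1],::-1],(390,430),interpolation=2))
    print(c,[[proj(s,bar(t,y)).round(1).tolist() for y in(52,0,-52)] for t in (.2,.3,.4)],[(px(d['at']).round(1).tolist(),round(d['score'],2)) for d in optics.tip_of(c,'crossbar')])
cv2.imwrite('pics/m3.png',np.hstack([cv2.imread('pics/mt.png'),cv2.imread('pics/ms.png')]))
E
```

```text
t 36.7 p [458.4 126.3 242.1] F [ 0.2   0.7  -0.25] gap 85.4
top [[[190.8, 206.3], [212.1, 208.9], [233.5, 211.5]], [[189.6, 203.6], [211.3, 206.2], [233.0, 208.9]], [[188.6, 200.3], [210.5, 202.9], [232.5, 205.6]]] [([209.3, 207.6], 0.83), ([341.1, 304.5], 0.6), ([217.0, 182.6], 0.59), ([426.6, 227.9], 0.4)]
scene [[[363.7, 224.7], [344.9, 215.4], [326.6, 206.4]], [[363.9, 222.2], [344.8, 212.9], [326.3, 203.8]], [[363.7, 220.2], [344.4, 210.8], [325.7, 201.6]]] [([278.3, 128.2], 0.82), ([344.4, 210.6], 0.67)]
```

View pics/m3.png

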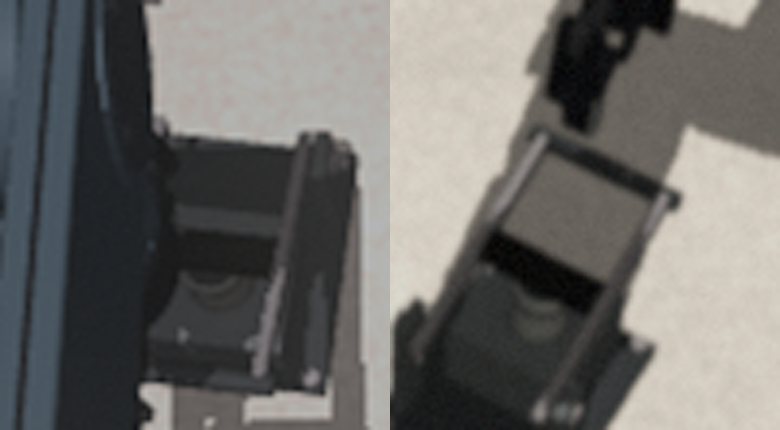

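```bash
python3 - <<'E'
from g import *
robot.servo_line(bar(.33)+40*up,vel=120)
r=robot.servo_line(bar(.33)+4*up,vel=50,until_force=5); st(r)
robot.clamp(40); robot.hold(.1); st('cl')
E
```

```text
False t 38.41 p [453.6 127.2 148.7] F [-0.02 -0.81  0.08] gap 85.7
cl t 39.17 p [451.4 127.4 148.3] F [-5.36  0.85  4.04] gap 12.4
```

```bash
cat >> g.py <<'E'
def F(n=4):
    a=[]
    for _ in range(n): robot.hold(.02); a.append(read_wrist_force())
    return np.mean(a,0)
def cmd(z,dx):  # command tcp z (bar z=z-4); arc x; dx extra along d
    s=np.clip((z-4-96)/150,-.3,1); th=np.arcsin(s); return bar(th)+4*up+dx*d
E
python3 - <<'E'
from g import *
dx=-2.; z=148.3
print(F())
while z>130:
    z-=1.5
    r=robot.servo_line(cmd(z,dx),vel=25); f=F(); p=np.array(read_eef_pos())
    print(round(read_clock(),2),round(z,1),'p',p.round(1),'F',f.round(1),round(read_finger_gap(),1))
    if f[2]>13: break
E
```

```text
[-5.42444665  0.64881651  4.16442798]
39.58 146.8 p [451.  127.5 147.3] F [-1.7 -0.6  6.3] 12.6
39.89 145.3 p [450.6 127.5 145.8] F [-1.9 -0.4  6. ] 12.2
40.21 143.8 p [450.2 127.6 144.4] F [-1.7 -0.3  6.4] 12.3
40.52 142.3 p [449.9 127.7 143. ] F [-1.8 -0.5  7.1] 12.4
40.84 140.8 p [449.6 127.7 141.6] F [-2.  -0.8  7. ] 12.5
41.16 139.3 p [449.3 127.7 140.1] F [-2.8 -0.8  7.2] 12.3
41.48 137.8 p [449.  127.8 138.7] F [-2.3 -0.9  7.9] 12.3
41.79 136.3 p [448.7 127.9 137.2] F [-1.3 -0.7  7.4] 12.6
42.11 134.8 p [448.3 127.9 135.7] F [-1.7 -0.8  7.2] 12.3
42.42 133.3 p [448.1 127.9 134.4] F [-2.2 -0.5  8. ] 12.4
42.74 131.8 p [447.9 128.  133.1] F [-3.  -1.  10.6] 12.3
43.06 130.3 p [447.6 128.  131.8] F [-2.3 -0.9 11.9] 12.2
43.38 128.8 p [447.5 128.  130.5] F [-3.  -1.6 14.1] 12.4
```

```bash
python3 - <<'E'
from g import *
print(F(8))
z=128.8
while z>120:
    z-=.5
    robot.servo_line(cmd(z,-2.),vel=20); f=F(6); p=np.array(read_eef_pos())
    print(round(read_clock(),2),round(z,1),'p',p.round(1),'F',f.round(1))
    if f[2]>15.8: break
robot.hold(.3); print(F(8))
for c,b in(('top',(170,260,120,220)),('scene',(290,390,170,280))):
    s=snap(c); cv2.imwrite(f'pics/m{c[0]}.png',cv2.resize(s['pixels'][b[2]:b[3],b[0]:b[1],::-1],(390,430),interpolation=2))
    print(c,[[proj(s,bar(t,y)).round(1).tolist() for y in(52,-52)] for t in (.1,.15,.2)])
cv2.imwrite('pics/m4.png',np.hstack([cv2.imread('pics/mt.png'),cv2.imread('pics/ms.png')]))
E
```

```text
[-3.20404811 -1.07171035 13.9203302 ]
43.86 128.3 p [447.4 128.  130.3] F [-3.6 -1.4 15.8]
[-3.93775115 -1.54490519 16.21714146]
top [[[192.0, 208.3], [234.1, 213.4]], [[191.4, 207.4], [233.8, 212.5]], [[190.8, 206.3], [233.5, 211.5]]]
scene [[[363.3, 227.6], [326.6, 209.5]], [[363.6, 226.1], [326.6, 207.9]], [[363.7, 224.7], [326.6, 206.4]]]
```

View pics/m4.png

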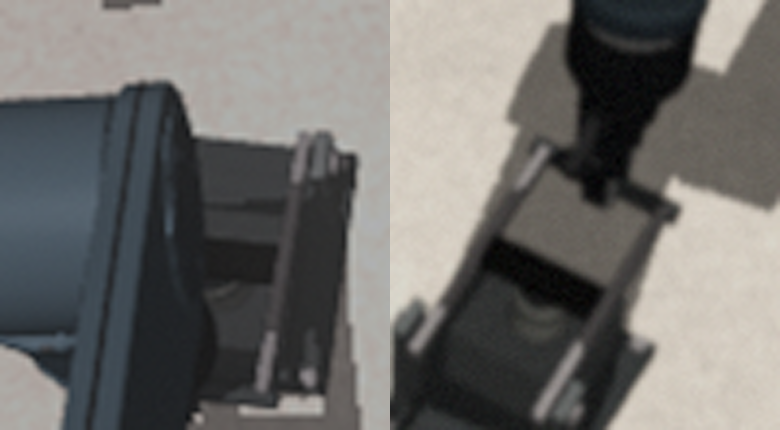

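```bash
python3 - <<'E'
from g import *
robot.release(); st('rel'); p=np.array(read_eef_pos())
robot.servo_line(p+40*up,vel=150); robot.clamp(30); robot.hold(.1); st()
x=bar(.18); b=F(6); 
r=robot.servo_line(np.r_[x[:2],p[2]+22],vel=100)
r=robot.servo_line(np.r_[x[:2],p[2]-20],vel=20,until_force=3); robot.hold(.1); st(r); print('b',b.round(2),F(6).round(2))
z=read_eef_pos()[2]-29; print('bar z',z,'th',np.arcsin((z-96)/150))
s=snap('scene'); cv2.imwrite('pics/n1.png',cv2.resize(s['pixels'][170:280,290:390,::-1],None,fx=5,fy=5,interpolation=2))
E
```

```text
rel t 45.09 p [446.1 128.2 128.2] F [ 1.44 -0.31 -0.32] gap 85.4
 t 46.38 p [446.1 128.2 168.2] F [0.9  0.21 0.15] gap -0.0
True t 47.23 p [447.7 127.9 150. ] F [-0.92 -0.13  6.51] gap 0.2
b [0.26 0.32 0.28] [-0.62 -0.18  5.72]
bar z 121.0419970276345 th 0.16773203777092185
```

View pics/n1.png

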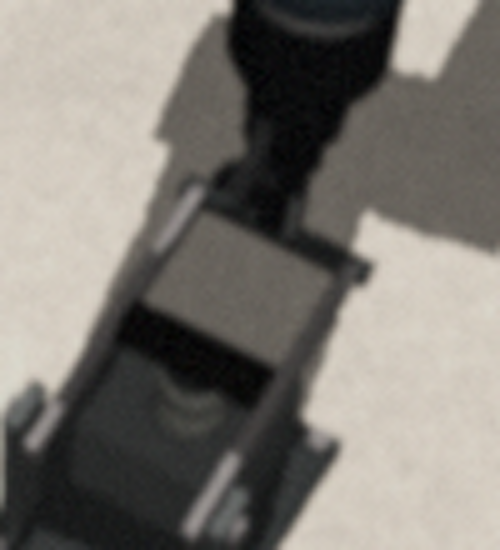

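```bash
python3 - <<'E'
from g import *
x=bar(.165); p=np.array(read_eef_pos()); z=p[2]
for i in range(16):
    z-=.5
    robot.servo_line(np.r_[x[:2],z],vel=20); f=F(5); q=np.array(read_eef_pos())
    print(round(read_clock(),2),round(z,1),'p',q.round(1),'F',f.round(1))
    if f[2]>15.4: break
    if np.hypot(f[0],f[1])>6 : print('side');break
E
```

```text
47.71 149.5 p [447.7 127.9 150. ] F [-0.5 -0.3  5.5]
48.04 149.0 p [447.8 127.9 150. ] F [-1.7 -0.6  9.2]
48.38 148.5 p [447.8 127.9 149.8] F [-3.  -0.7 12.8]
48.71 148.0 p [447.8 127.9 149.6] F [-3.9 -0.8 14.6]
49.04 147.5 p [447.7 128.  149.2] F [-4.  -0.6 16.8]
```

```bash
python3 - <<'E'
from g import *
x=bar(.165)
robot.servo_line(np.r_[x[:2],165],vel=60); robot.servo_line(np.r_[x[:2],290],vel=200); robot.servo_line([330,135,330],vel=250);robot.hold(.2); st()
s=snap('scene'); t=snap('top')
o=np.hstack([cv2.resize(s['pixels'][190:310,280:380,::-1],(390,468),interpolation=2),cv2.resize(t['pixels'][130:230,180:264,::-1],(390,468),interpolation=2)])
cv2.imwrite('pics/z.png',np.clip(o.astype(float)*1.6,0,255).astype(np.uint8)); cv2.imwrite('pics/zs.png',s['pixels'][:,:,::-1])
E
```

```text
t 51.11 p [330.8 134.8 329.1] F [-0.62  0.1  -0.03] gap -0.1
```

View pics/z.png

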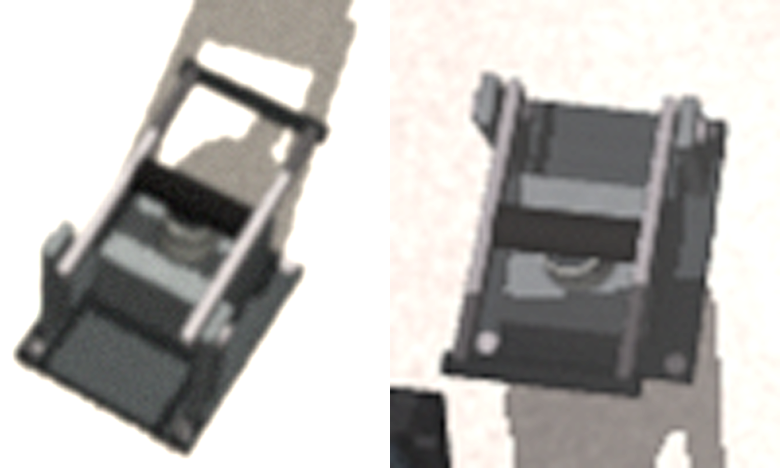

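View pics/zs.png

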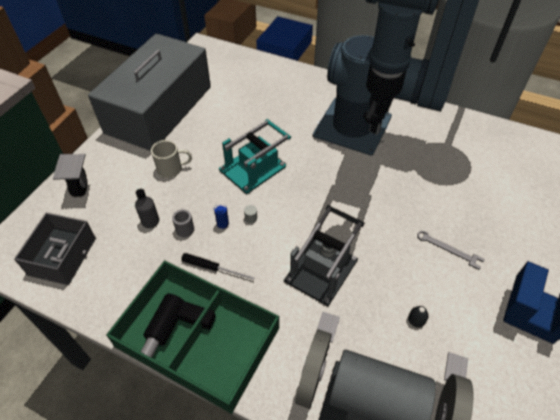

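The final picture shows the clamp closed over the cartridge, with the crossbar at scene (346,215). The other things on the bench are where they started and the arm is clear, so I'm handing in.

```bash
python3 - <<'E'
from h import *
robot.close_job(); print(read_clock())
E
```

```text
the job is handed in; nothing more can be done
the job is handed in; nothing more can be done
```

The cartridge is standing in the well and clamped home. I handed the job in just after 51 s of the 70 s limit; no verdict is reported.

**What I did**
- I gripped the grey banded cartridge, lowered it into the well and let go. It met no side force going in.
- I swung the clamp over in a pinch and pressed the crossbar until it bottomed. The force ran level at about 7–8 N, then climbed to 16.2 N.
- I let go, then pressed once more with closed fingers to confirm it was firm. It reached 16.8 N within about 1 mm.

**Last checks**
- **Clamp angle:** touching the bar after release gave about 0.17 rad. That puts the cartridge's centre about 5.5 mm below the mouth.
- **Bench:** the last pictures show the clamp closed, the cartridge upright, the arm clear and the other things where they started.

**What went wrong or disagreed**
- My first try at pressing with closed fingers lost the bar at about 0.4 rad. The re-pinch that followed caught it off centre, so I pinched it again lower down and carried on.
- The pictures put the clamp angle about 0.05 rad higher than the touch did. I trusted the touch.
- I could not measure the force between presser and cartridge after letting go; I inferred it from the force readings and the stiff hinge.

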